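# Make up one breakfast egg pack

## Task

Make up one breakfast pack in the open black packing tray: take the two clean brown eggs and the pale blue duck egg out of the two grey pulp trays and stand them upright in its round pockets, a brown egg in each of the two smaller ones and the duck egg in the bigger one, and stand the white-lidded salt pot in the square well. Set the eggs down, do not drop them, and leave the white egg, the muck-smeared brown egg and the red-lidded chilli pot standing where they are.

Things in the scene. Friction and masses are not known exactly. Their poses are not given: they have to be found in the camera images.
- pack_tray: open black packing tray, fixed, 180 x 180 mm, flat deck 20 mm high, no walls above it. Origin: centre of underside, z up; -x side roughly towards the robot. Brown-egg pockets (round, 42 mm, brown pad) at x = -42, y = 42 and -42 mm; duck-egg pocket (round, 50 mm, blue pad) at x = 42, y = 42; salt well (square, 50 mm, white pad) at x = 42, y = -42. Floors: pockets 8 mm, well 13 mm above the table
- egg_tray_a: grey moulded-pulp egg tray, fixed, 108 x 162 mm (its x, y), deck 20 mm high; six round cells 42 mm wide, floor 8 mm above the table, at x = -27, 27, y = -54, 0, 54 mm; cones up to 32 mm high at x = 0, y = -27, 27. Origin: centre of underside, z up. Eggs never share a cell side: fingers closing along its x or y pass between eggs and cones
- egg_tray_b: second grey moulded-pulp egg tray, fixed, 108 x 162 mm (its x, y), deck 20 mm high; six round cells 42 mm wide, floor 8 mm above the table, at x = -27, 27, y = -54, 0, 54 mm; cones up to 32 mm high at x = 0, y = -27, 27. Origin: centre of underside, z up. Eggs never share a cell side: fingers closing along its x or y pass between eggs and cones
- brown_egg_1: clean brown hen egg, to be packed; 44 mm in diameter, 55 mm high, about 60 g, on its narrow end, flattened to a 14 mm foot; widest 30 mm above the foot. Origin: centre of the foot; z up the egg's axis. Starts in a cell of a pulp tray; hard shell
- brown_egg_2: clean brown hen egg, to be packed, same as the other; 44 mm in diameter, 55 mm high, about 60 g, on its narrow end, flattened to a 14 mm foot; widest 30 mm above the foot. Origin: centre of the foot; z up the egg's axis. Starts in a cell of a pulp tray; hard shell
- duck_egg: pale blue duck egg, to be packed; 49 mm in diameter, 64 mm high, about 75 g, on its narrow end, flattened to a 14 mm foot; widest 35 mm above the foot. Origin: centre of the foot; z up the egg's axis. Starts in a cell of a pulp tray; hard shell
- white_egg: white hen egg, stays where it is; 44 mm in diameter, 55 mm high, about 60 g, on its narrow end, flattened to a 14 mm foot; widest 30 mm above the foot. Origin: centre of the foot; z up the egg's axis. Starts in a cell of a pulp tray; hard shell
- soiled_egg: brown hen egg smeared with dark muck over its upper half, stays where it is; 44 mm in diameter, 55 mm high, about 60 g, on its narrow end, flattened to a 14 mm foot; widest 30 mm above the foot. Origin: centre of the foot; z up the egg's axis. Starts in a cell of a pulp tray; hard shell
- salt_pot: salt pot, white lid and off-white body, to be packed; 48 mm high, about 60 g: body tapers from 47 mm under the lid to 42 mm at the foot; lid the upper 14 mm, 53 mm in diameter, straight-sided. Origin: centre of its underside, z up. Starts standing on the table
- chilli_pot: chilli pot, red lid and dark red body, stays where it is; 48 mm high, about 60 g: body tapers from 47 mm under the lid to 42 mm at the foot; lid the upper 14 mm, 53 mm in diameter, straight-sided. Origin: centre of its underside, z up. Starts standing on the table
Not all that is in view belongs to the job. What is shaped like the brown_egg_2 but green or purple is not meant.

How it is judged:
By the outcome, as a careful person would: the job done as asked, in the order asked, and still so for the second after the job is handed in, with the robot touching nothing.
It also fails if it takes over 112 s, if anything falls off the work surface, if the arm or the gripper's body presses on something with over 40 N, if the wrist force passes 120 N, or if a joint passes its speed limit or range.

## Robot

A 7-joint arm with a two-finger parallel gripper is mounted at the origin on the work surface. World frame = base frame: x ahead of the robot, y to its left, z up, the work surface at z = 0. Lengths are in m, angles in degrees, forces in N, time in s.
With the tool pointing down it reaches from about 0.425 to 0.875 m from the base axis. Payload 4.7 kg.
Tool frame: the origin (TCP) lies at the very end of the fingers, on their centre line; the grasp point (between the pads) lies 19 mm behind it; z points along the fingers, y is the line along which they close (so a half turn about z gives the same grasp; the last joint's range is limited). The gripper opens to 87 mm and grips with 3 to 60 N. Pads are 19 mm wide; open, the fingers measure 117 mm over their backs; the gripper's body (75 mm by 190 mm) begins 51 mm behind the grasp point.
Start: joints at [75.464, 18.392, -4.016, 83.108, 1.295, 78.541, -3.26], TCP at [0.172, -0.627, 0.223] pointing down, gripper open.
Joint ranges: [-163.93, 163.93], [-17.29, 119.83], [-79.2, 71.16], [3.27, 140.29], [-89.18, 269.18], [5.43, 117.66], [-154.24, 154.24]. Speed limits (degrees/s): [147.25, 147.25, 180, 180, 180, 180, 180].

## Interface

Orientations are given as [roll, pitch, yaw] about the fixed x, y, z axes, in that order (R = Rz(yaw) Ry(pitch) Rx(roll)).
In Python, from cell import telemetry, cams, env gives the robot as it stands.
- The arm moves only by the tool arm_command, never from a script. Its argument "series" is text: rows parted by semicolons, each of 5 numbers parted by spaces: the shift along the tool's x, y, z in mm, then the turn about the tool's z in rad, then the closure in counts, from 0 (fully open) to 255 (shut). A call has 1 to 20 rows; each row shifts and turns the commanded pose from where the row before left it, along the tool's axes as they then stand; what a row does not reach is not made up. A row lasts 1/12 s, in which the tool goes at most 41.7 mm and 7.16 degrees, less where a joint would pass 70% of its speed; a pose out of reach is approached as far as the arm can. A call is refused whole if a number of a shift passes 41.7 or a number of a turn 0.125, either way. A call with a gripper value outside its range is refused whole. The fingers move at their own pace and stop on an object; "squeeze" is the grip in N (left out, the last holds). Time passes only in rows, so rows that do not move let the fingers close. It gives the time, the measured TCP pose, the force, the opening and the grip force at its end, in the units of the state.
- telemetry.get_obs(): the state, without advancing time (a new reading comes with each control period).
- cams.read_camera(name): name is "scene" or "side" or "wrist"; returns the picture (384x512x3 uint8, blue, green, red); there is no depth.
- cams.calibration(name): a dict with "K" (3x3 intrinsics, pixels), "dist" ([k1, k2, p1, p2, k3] as OpenCV has them; the pictures are not rectified), "origin" and "rotation" of the camera in the world; the wrist camera has in their place "hand_eye" (4x4, takes a point from camera to tool coordinates, whose origin is the TCP and whose axes are the flange's). Camera axes: x right, y down, z forward; pixel columns grow to the right and rows downward; lengths in m; the calibration is good to about 2 mm. A picture is of the moment at which its call begins: read the wrist's pose just before it. calibration takes no time and is no camera call.
- env.sign_off(): hands the job in; it is judged then, once.
The state is a dict: "time_s": time; "qpos": joint angles; "joint_velocities": joint speeds; "effort": joint torques, N m; "tool_pos": TCP position; "tool_rot": TCP orientation; "force": force on the tool from outside, world axes, zero at the start; "wrist_torque": the same for the moment, N m; "grip_width": finger opening in m; "grasp_force": force on a finger pad.
Only numpy, scipy, OpenCV 4.12 (cv2) and the standard library are available. Lean on these libraries where they do the work, as an engineer would, in place of code of your own. Each camera call takes 0.05 s, during which the arm holds its last target. There are 200 camera calls.

## Working session

There is one attempt and no reset: what is moved stays moved. The work goes in short steps, Python scripts to look and compute and a tool call to move; the robot and the scene stay as the last step left them, time stands still between calls to the robot, and variables do not carry over. Pictures are saved under pics/ and viewed, at most 15 in all, crops included, and the job is handed in when it is done.

Besides the shell and the picture viewer there is one more tool, called as name(argument=value, ...) on one line, values as JSON. arm_command: Moves the arm, as the interface text tells. Its arguments: {"type":"object","properties":{"series":{"type":"string"},"squeeze":{"type":"number"}},"required":["series"]}

```bash
ls; mkdir -p pics; python3 - <<'E'
from cell import telemetry,cams,env
import cv2,numpy as np
o=telemetry.get_obs();print(o)
for n in("scene","side","wrist"):
    cv2.imwrite(f"pics/{n}0.png",cams.read_camera(n)); c=cams.calibration(n);print(n,{k:np.round(np.array(v),4).tolist() for k,v in c.items()})
E
```

```text
pics
{'time_s': 0.0, 'qpos': array([75.46388569, 18.43914156, -4.01706823, 83.17327421,  1.29597827,
       78.53979327, -3.25993634]), 'joint_velocities': array([ 0.02372892, -0.05652616, -0.03379814, -0.1036966 ,  0.08486657,
       -0.08742924, -0.01661934]), 'effort': array([-4.25016433e-04, -4.91282451e+01, -4.04550070e-01, -3.12525773e+01,
       -6.40596240e-02,  4.38896427e-02,  1.75153496e-04]), 'tool_pos': array([ 0.17181882, -0.62632516,  0.22147505]), 'tool_rot': array([-1.79893092e+02,  6.09114639e-03,  1.53475508e+01]), 'force': array([ 0.25840176, -0.20462364,  0.74056825]), 'wrist_torque': array([-0.03370054, -0.03208072, -0.00147254]), 'grasp_force': 0.0, 'grip_width': 0.08715332360339761}
scene {'K': [[355.499, 0.0, 251.9557], [0.0, 355.499, 191.4587], [0.0, 0.0, 1.0]], 'dist': [-0.1074, 0.0, 0.0, 0.0, 0.0], 'origin': [1.1166, -0.0349, 0.59], 'rotation': [-132.3138, 1.2831, 86.4088]}
side {'K': [[348.1789, 0.0, 254.5806], [0.0, 348.1789, 193.7493], [0.0, 0.0, 1.0]], 'dist': [-0.0891, 0.0, 0.0, 0.0, 0.0], 'origin': [0.4138, -0.515, 0.6933], 'rotation': [-141.1697, 0.8201, -11.7975]}
wrist {'K': [[273.8936, 0.0, 255.9212], [0.0, 273.8936, 192.1647], [0.0, 0.0, 1.0]], 'dist': [-0.0172, 0.0, 0.0, 0.0, 0.0], 'hand_eye': [[0.0003, -0.9642, -0.2652, 0.0724], [1.0, 0.0, 0.0009, -0.0019], [-0.0008, -0.2652, 0.9642, -0.1616], [0.0, 0.0, 0.0, 1.0]]}
```

View pics/scene0.png

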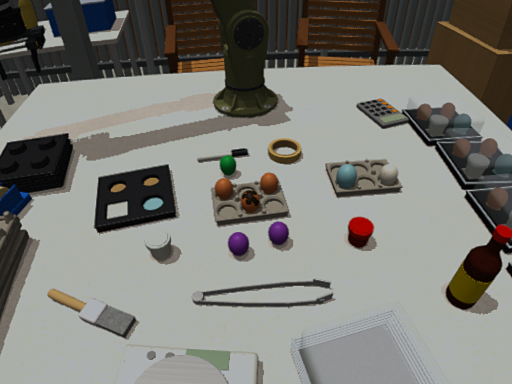

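View pics/side0.png

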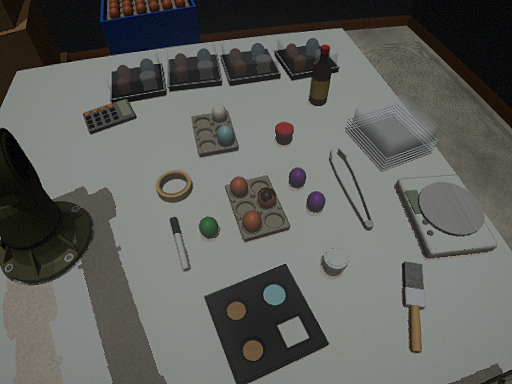

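The scene view shows the pack tray at about (135,197). Egg tray A is at (248,200) with brown eggs at (224,188) and (269,183) and the soiled egg at (251,201). Tray B is at (363,177) with the duck egg at (346,176) and the white egg at (389,174). The salt pot is at (158,246). The side view agrees. Next I'll enlarge both.

```bash
cat > h.py <<'E'
import cv2,numpy as np
from scipy.spatial.transform import Rotation as R
from cell import telemetry,cams
def cam(n,obs=None):
    c=cams.calibration(n);K=np.array(c["K"]);d=np.array(c["dist"])
    if n=="wrist":
        T=np.eye(4);T[:3,:3]=R.from_euler("xyz",obs["tool_rot"],degrees=True).as_matrix();T[:3,3]=obs["tool_pos"];T=T@np.array(c["hand_eye"]);return K,d,T[:3,3],T[:3,:3]
    return K,d,np.array(c["origin"]),R.from_euler("xyz",c["rotation"],degrees=True).as_matrix()
def pt(C,u,v,z):
    K,d,o,r=C;p=cv2.undistortPoints(np.array([[[u,v]]],float),K,d)[0,0];w=r@np.array([*p,1]);return o+w*(z-o[2])/w[2]
def px(C,P):
    K,d,o,r=C;P=np.atleast_2d(P);q=(P-o)@r
    return cv2.projectPoints(q,np.zeros(3),np.zeros(3),K,d)[0][:,0]
def crop(src,dst,x,y,w,h,s):
    cv2.imwrite(dst,cv2.resize(cv2.imread(src)[y:y+h,x:x+w],None,fx=s,fy=s,interpolation=cv2.INTER_CUBIC))
E
python3 -c "
from h import *
crop('pics/scene0.png','pics/s1.png',90,145,320,125,2.5)
crop('pics/side0.png','pics/d1.png',160,100,200,150,4)
crop('pics/side0.png','pics/d2.png',190,240,170,140,4)
"
```

```text
(no output)
```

View pics/s1.png

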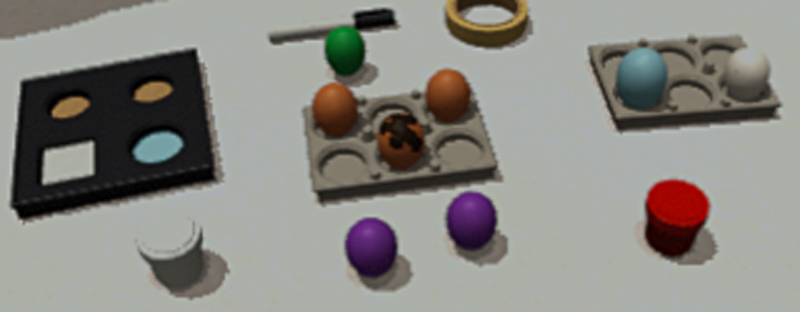

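View pics/d1.png

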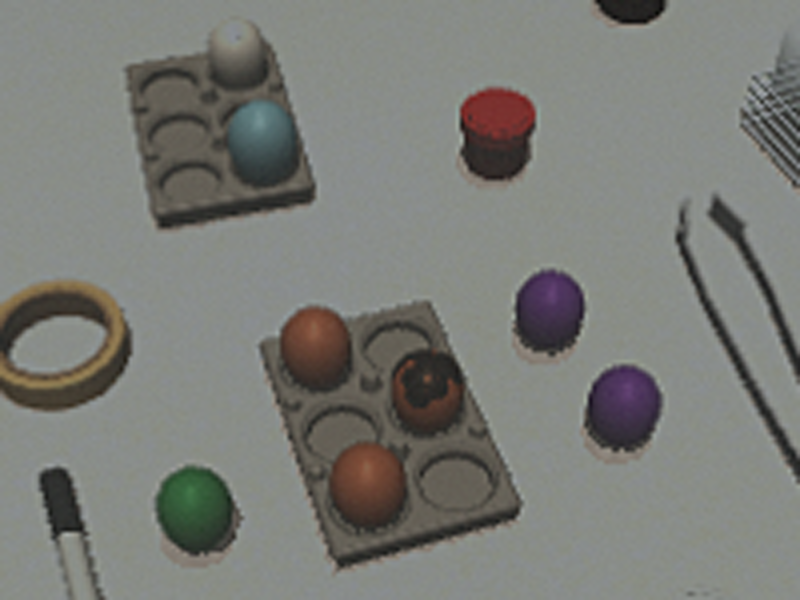

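View pics/d2.png

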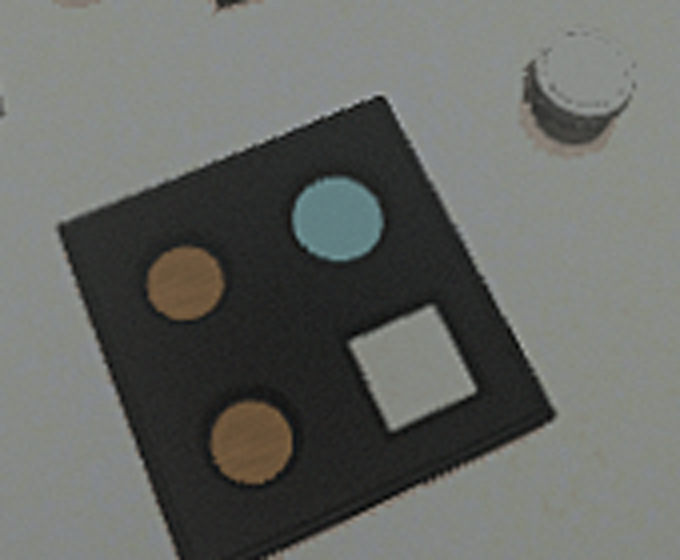

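```bash
python3 - <<'E'
from h import *
S,D=cam("scene"),cam("side")
s=lambda x,y:(90+x/2.5,145+y/2.5)
d=lambda x,y:(160+x/4,100+y/4)
e=lambda x,y:(190+x/4,240+y/4)
L=[("brownL",s(336,109),e and d(368,487),.036),("brownR",s(448,96),d(316,347),.036),("soiled",s(401,140),d(428,390),.036),("duck",s(642,78),d(263,142),.041),("white",s(747,74),d(238,52),.036),("salt",s(170,234),e(587,72),.048),("pkt1",s(70,107),e(185,284),.008),("pkt2",s(153,92),e(251,442),.008),("duckp",s(158,147),e(338,219),.008),("well",s(69,163),e(412,369),.013)]
for n,a,b,z in L: print(n,np.round(1e3*pt(S,*a,z)[:2]),np.round(1e3*pt(D,*b,z)[:2]))
for n,f,P in (("A",d,[(262,345),(430,302),(520,505),(335,553)]),("B",d,[(127,67),(268,45),(313,190),(155,217)]),("P",e,[(60,228),(382,97),(553,410)])):
    Q=np.array([pt(D,*f(*p),.02)[:2] for p in P])*1e3
    v=np.diff(Q,axis=0);print(n,Q.mean(0).round(),np.hypot(*v.T).round(),np.degrees(np.arctan2(v[:,1],v[:,0])).round(1))
E
```

```text
brownL [493. -73.] [490. -74.]
brownR [484.  33.] [480.  35.]
soiled [540. -15.] [539. -13.]
duck [479. 221.] [476. 223.]
white [476. 329.] [473. 333.]
salt [ 646. -207.] [ 643. -209.]
pkt1 [ 434. -345.] [ 419. -261.]
pkt2 [ 419. -262.] [ 436. -343.]
duckp [ 501. -245.] [ 502. -243.]
well [ 521. -326.] [ 518. -327.]
A [512. -18.] [113. 165. 111.] [   6.3  -84.8 -175.4]
B [447. 272.] [110. 167. 111.] [   0.9  -88.  -178.9]
P [ 493. -257.] [182. 179.] [ 11.8 -78.2]
```

Both cameras agree within about 4 mm, and the spacings fit the given sizes. Heading over the left brown egg.

arm_command(series="10 -10 2 0 0;20 -20 3 0 0;25 -25 3 0 0;25 -25 3 0 0;25 -25 3 0 0;25 -25 3 0 0;25 -25 3 0 0;25 -25 3 0 0;25 -25 3 0 0;25 -25 3 0 0;25 -25 3 0 0;25 -25 3 0 0;25 -25 3 0 0;25 -25 3 0 0;25 -25 3 0 0;25 -24 3 0 0;25 -20 3 0 0;25 -20 3 0 0;20 -15 3 0 0;9 -9 3 0 0", squeeze=12)

```text
time_s: 1.82
tool_pos: [0.4991, -0.0745, 0.1635]
tool_rot: [-179.9, -0.1, 15.6]
force: [-0.5, 0.4, -0.2]
grip_width: 0.0871
grasp_force: 0.0
```

arm_command(series="0 0 0 0.0875 0;0 0 0 0.0875 0;0 0 0 0 0;0 0 0 0 0")

```text
time_s: 2.15
tool_pos: [0.4971, -0.0782, 0.1633]
tool_rot: [-180.0, 0.0, 5.5]
force: [0.1, -0.3, 0.5]
grip_width: 0.0867
grasp_force: 0.0
```

```bash
cat >> h.py <<'E'
def go(x,y,z=None,yaw=None,o=None):
    "tool-frame shift in mm (before turning) and turn in rad to a world TCP target in mm"
    o=o or telemetry.get_obs();p=o["tool_pos"]*1e3;f=np.radians(o["tool_rot"][2])
    w=np.array([x,y,p[2] if z is None else z])-p
    t=R.from_euler("xyz",o["tool_rot"],degrees=True).as_matrix().T@w
    print("t",round(o["time_s"],2),"tcp",p.round(1),"rot",o["tool_rot"].round(1),"w",round(o["grip_width"]*1e3,1),"gf",round(o["grasp_force"],1),"F",o["force"].round(1),"-> shift",t.round(1),"turn",None if yaw is None else round(-(np.radians(yaw)-f),3))
def look(fn,s=1):
    o=telemetry.get_obs();im=cams.read_camera("wrist");cv2.imwrite(fn,im);return cam("wrist",o),im,o
E
python3 - <<'E'
from h import *
C,im,o=look("pics/w1.png");go(491,-73,100,5.3,o)
print(px(C,[[.491,-.073,.036],[.482,.034,.036],[.54,-.014,.036]]).round())
E
```

```text
t 2.15 tcp [497.1 -78.2 163.3] rot [-180.     0.     5.5] w 86.7 gf 0.0 F [ 0.1 -0.3  0.5] -> shift [-5.6 -5.8 63.3] turn 0.003
[[252. 191.]
 [154. 190.]
 [200. 140.]]
```

View pics/w1.png

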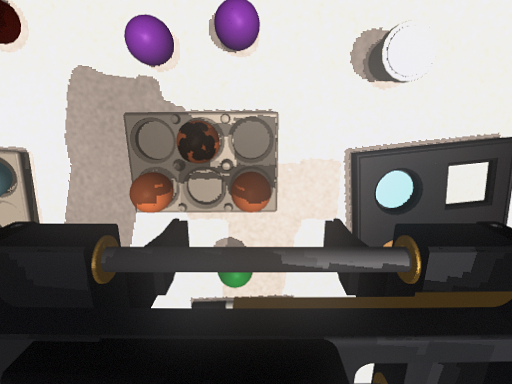

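The eggs show at (251,189) and (153,189), within 2 px of the prediction. Descending on the first egg and gripping.

arm_command(series="-2.5 -3 10 0 0;-3 -3 25 0 0;0 0 25 0 0;0 0 25 0 0;0 0 20 0 0;0 0 15 0 0;0 0 10 0 0;0 0 6 0 0;0 0 4 0 0;0 0 0 0 0;0 0 0 0 0")

```text
time_s: 3.12
tool_pos: [0.4919, -0.0728, 0.0241]
tool_rot: [180.0, -0.1, 5.3]
force: [-0.5, 0.6, 0.1]
grip_width: 0.087
grasp_force: 0.0
```

```bash
python3 -c "
from h import *
go(491,-73,23,5.3)"
```

```text
t 3.12 tcp [491.9 -72.8  24.1] rot [ 1.8e+02 -1.0e-01  5.3e+00] w 87.0 gf 0.0 F [-0.5  0.6  0.1] -> shift [-0.9  0.1  1.1] turn 0.0
```

arm_command(series="0 0 1 0 40;0 0 0 0 80;0 0 0 0 100;0 0 0 0 115;0 0 0 0 130;0 0 0 0 145;0 0 0 0 160;0 0 0 0 200;0 0 0 0 200;0 0 0 0 200;0 0 0 0 200;0 0 0 0 200", squeeze=10)

```text
time_s: 4.12
tool_pos: [0.4914, -0.0728, 0.0225]
tool_rot: [180.0, 0.0, 5.3]
force: [0.2, -0.5, 0.4]
grip_width: 0.0423
grasp_force: 10.0
```

arm_command(series="0 0 -3 0 200;0 0 -5 0 200;0 0 -12 0 200;0 0 -20 0 200;0 0 -25 0 200;0 0 -25 0 200;0 0 -10 0 200;0 0 0 0 200;0 0 0 0 200")

```text
time_s: 4.87
tool_pos: [0.4914, -0.0729, 0.1227]
tool_rot: [179.9, -0.0, 5.3]
force: [-0.1, -0.2, -1.6]
grip_width: 0.0425
grasp_force: 10.0
```

```bash
python3 - <<'E'
from h import *
C,im,o=look("pics/w2.png");go(419.5,-261.5,122,11.8,o)
crop("pics/w2.png","pics/w2c.png",150,120,220,170,3)
t=o["tool_pos"]
print(px(C,[t+[0,0,.019],t+[0,0,-.015]]).round())
E
```

```text
t 4.87 tcp [491.4 -72.9 122.7] rot [179.9  -0.    5.3] w 42.5 gf 10.0 F [-0.1 -0.2 -1.6] -> shift [-89.1 181.1   0.8] turn -0.113
[[259. 248.]
 [258. 225.]]
```

View pics/w2c.png

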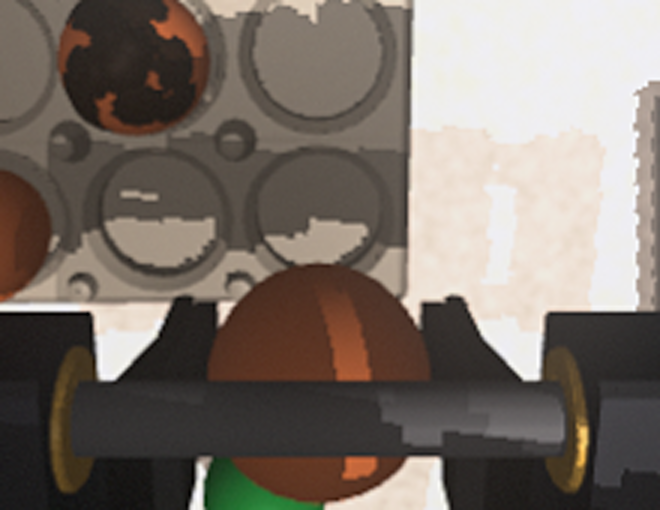

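The egg is held centred at (256,247) in full-image pixels, where (259,248) was expected. Moving toward the pack tray, with a pocket check from the wrist camera on the way.

arm_command(series="-4 6 0 0 200;-4 14 0 0 200;-5 18 0 0 200;-5 20 0 0 200;-5 20 0 0 200;-4 20 0 0 200;0 20 0 0 200;0 20 0 0 200;0 18 0 0 200;0 14 0 0 200;0 8 0 0 200;0 3 0 0 200;0 0 0 -0.113 200;0 0 0 0 200;0 0 0 0 200")

```text
time_s: 6.17
tool_pos: [0.4814, -0.2544, 0.1224]
tool_rot: [-180.0, 0.0, 11.7]
force: [-0.2, -0.1, -0.6]
grip_width: 0.0426
grasp_force: 10.0
```

```bash
python3 - <<'E'
from h import *
C,im,o=look("pics/w3.png");go(419.5,-261.5,122,11.8,o)
print(px(C,[[.4195,-.2615,.008],[.4365,-.3437,.008],[.5015,-.2443,.008],[.5187,-.3265,.013]]).round())
crop("pics/w3.png","pics/w3c.png",200,30,230,190,3)
E
```

```text
t 6.17 tcp [ 481.4 -254.4  122.4] rot [-180.     0.    11.7] w 42.6 gf 10.0 F [-0.2 -0.1 -0.6] -> shift [-62.   -5.6   0.4] turn -0.001
[[252. 243.]
 [328. 243.]
 [252. 168.]
 [335. 169.]]
```

View pics/w3c.png

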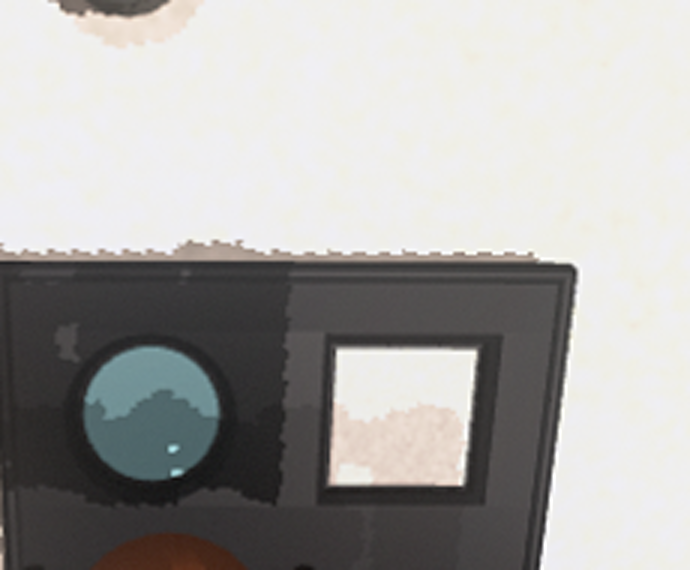

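The blue pad centre is at (250,168) and the well at (335,169), so they match the prediction within 2 px. Lowering the egg.

arm_command(series="-6 -1 0 0 200;-14 -2 0 0 200;-16 -2 0 0 200;-14 -1 0 0 200;-8 0 0 0 200;-4 0 0 0 200;0 0 0 0 200;0 0 8 0 200;0 0 18 0 200;0 0 20 0 200;0 0 18 0 200;0 0 12 0 200;0 0 8 0 200;0 0 4 0 200;0 0 2 0 200;0 0 0 0 200;0 0 0 0 200")

```text
time_s: 7.63
tool_pos: [0.42, -0.2626, 0.0332]
tool_rot: [179.9, -0.1, 11.8]
force: [0.1, -0.7, -0.0]
grip_width: 0.0428
grasp_force: 10.0
```

```bash
python3 -c "
from h import *
go(419.7,-261,23,11.8)"
```

```text
t 7.63 tcp [ 420.  -262.6   33.2] rot [ 1.799e+02 -1.000e-01  1.180e+01] w 42.8 gf 10.0 F [ 0.1 -0.7 -0. ] -> shift [ 0.  -1.6 10.2] turn -0.0
```

arm_command(series="0 -1 2 0 200;0 0 2 0 200;0 0 2 0 200;0 0 1.5 0 200;0 0 1 0 200;0 0 0.5 0 200;0 0 0 0 200;0 0 0 0 200")

```text
time_s: 8.3
tool_pos: [0.4191, -0.2613, 0.0235]
tool_rot: [180.0, 0.0, 11.8]
force: [0.6, -0.3, -0.6]
grip_width: 0.0428
grasp_force: 10.0
```

arm_command(series="0 0 0.5 0 200;0 0 0.5 0 200;0 0 0 0 200;0 0 0 0 200;0 0 0 0 200")

```text
time_s: 8.72
tool_pos: [0.4192, -0.2613, 0.0226]
tool_rot: [180.0, -0.0, 11.8]
force: [0.2, -0.5, 0.6]
grip_width: 0.0428
grasp_force: 10.0
```

arm_command(series="0 0 0.6 0 200;0 0 0 0 200;0 0 0 0 200;0 0 0 0 200")

```text
time_s: 9.05
tool_pos: [0.4194, -0.2613, 0.0224]
tool_rot: [180.0, -0.0, 11.8]
force: [-1.1, 1.2, 5.7]
grip_width: 0.0428
grasp_force: 10.0
```

Contact at 5.7 N, so it is seated. Releasing gently, then rising.

arm_command(series="0 0 -0.4 0 130;0 0 0 0 120;0 0 0 0 110;0 0 0 0 95;0 0 0 0 80;0 0 0 0 65;0 0 0 0 65;0 0 -4 0 65;0 0 -12 0 65;0 0 -25 0 65;0 0 -30 0 65;0 0 -30 0 65;0 0 -10 0 65;0 0 0 0 40;0 0 0 0 0")

```text
time_s: 10.3
tool_pos: [0.4192, -0.2615, 0.1339]
tool_rot: [179.9, -0.0, 11.8]
force: [0.1, -0.1, -0.5]
grip_width: 0.0716
grasp_force: 0.0
```

```bash
python3 - <<'E'
from h import *
go(482,34,130,5.3)
cv2.imwrite("pics/side1.png",cams.read_camera("side"))
crop("pics/side1.png","pics/side1c.png",190,150,200,150,4)
E
```

```text
t 10.3 tcp [ 419.2 -261.5  133.9] rot [179.9  -0.   11.8] w 71.6 gf 0.0 F [ 0.1 -0.1 -0.5] -> shift [ 121.8 -276.4    3.6] turn 0.113
```

View pics/side1.png

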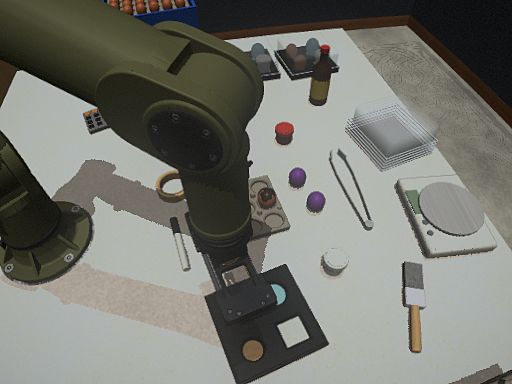

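The arm hides the egg in this view, so I'll check it from the next position.

arm_command(series="4 -10 0 0 0;8 -18 0 0 0;10 -24 0 0 0;12 -26 0 0 0;12 -26 0 0 0;12 -26 0 0 0;12 -26 0 0 0;12 -26 0 0 0;12 -26 0 0 0;10 -26 0 0 0;8 -20 0 0 0;6 -14 0 0 0;4 -8 0 0 0;0 0 0 0.113 0;0 0 0 0 0;0 0 0 0 0")

```text
time_s: 11.68
tool_pos: [0.4814, 0.0336, 0.1324]
tool_rot: [-180.0, 0.1, 5.5]
force: [-0.6, 1.7, -0.3]
grip_width: 0.0869
grasp_force: 0.0
```

```bash
python3 - <<'E'
from h import *
C,im,o=look("pics/w4.png");go(482,34,23,5.3,o)
cv2.imwrite("pics/side2.png",cams.read_camera("side"))
a=cv2.imread("pics/side2.png")[240:380,190:360];b=im[120:300,130:360]
a=cv2.resize(a,(400,330));b=cv2.resize(b,(400,330));cv2.imwrite("pics/m2.png",np.hstack([a,b]))
print(px(C,[[.482,.034,.036],[.54,-.014,.036]]).round())
E
```

```text
t 11.68 tcp [481.4  33.6 132.4] rot [-1.8e+02  1.0e-01  5.5e+00] w 86.9 gf 0.0 F [-0.6  1.7 -0.3] -> shift [  0.9  -0.3 109.4] turn 0.003
[[257. 192.]
 [315. 137.]]
```

View pics/m2.png

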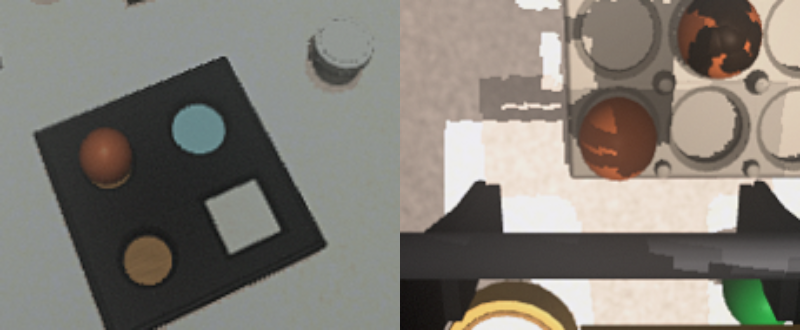

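Egg 1 stands upright in its pocket. Egg 2 is at about (256,196), roughly 3 mm nearer the robot than predicted. Descending.

arm_command(series="-1 0 10 0 0;0 0 20 0 0;0 0 22 0 0;0 0 20 0 0;0 0 15 0 0;0 0 10 0 0;0 0 7 0 0;0 0 5 0 0;0 0 0 0 20;0 0 0 0 60;0 0 0 0 90;0 0 0 0 110;0 0 0 0 130;0 0 0 0 145;0 0 0 0 160;0 0 0 0 200;0 0 0 0 200;0 0 0 0 200")

```text
time_s: 13.28
tool_pos: [0.4813, 0.0337, 0.0244]
tool_rot: [180.0, -0.0, 5.3]
force: [-0.0, -0.5, 1.0]
grip_width: 0.0426
grasp_force: 10.0
```

```bash
python3 - <<'E'
from h import *
go(436.7,-343.5,23,11.8)
E
```

```text
t 13.28 tcp [481.3  33.7  24.4] rot [180.   -0.    5.3] w 42.6 gf 10.0 F [-0.  -0.5  1. ] -> shift [-79.4 371.5   1.5] turn -0.113
```

arm_command(series="0 0 -3 0 200;0 0 -5 0 200;0 0 -12 0 200;0 0 -20 0 200;0 0 -25 0 200;0 0 -25 0 200;0 0 -10 0 200;0 0 0 0 200;0 0 0 0 200")

```text
time_s: 14.03
tool_pos: [0.4812, 0.0335, 0.1245]
tool_rot: [179.9, -0.0, 5.3]
force: [0.2, -0.6, -1.5]
grip_width: 0.0427
grasp_force: 10.0
```

arm_command(series="-2 6 0 0 200;-3 14 0 0 200;-5 22 0 0 200;-5 26 0 0 200;-5 26 0 0 200;-5 26 0 0 200;-5 26 0 0 200;-5 26 0 0 200;-5 26 0 0 200;-5 26 0 0 200;-5 26 0 0 200;-5 26 0 0 200;-5 26 0 0 200;-5 24 0 0 200;-5 20 0 0 200;-4 14 0 0 200;-3 8 0 0 200;-2 4 0 0 200;0 0 0 -0.113 200;0 0 0 0 200")

```text
time_s: 15.7
tool_pos: [0.4369, -0.3428, 0.1238]
tool_rot: [-179.9, 0.0, 12.0]
force: [0.9, -0.4, -1.3]
grip_width: 0.043
grasp_force: 10.0
```

```bash
python3 - <<'E'
from h import *
go(436.7,-343.2,23,11.8)
E
```

```text
t 15.7 tcp [ 436.9 -342.8  123.8] rot [-179.9    0.    12. ] w 43.0 gf 10.0 F [ 0.9 -0.4 -1.3] -> shift [ -0.2   0.5 100.8] turn 0.004
```

arm_command(series="0 0.5 8 0 200;0 0 16 0 200;0 0 20 0 200;0 0 18 0 200;0 0 12 0 200;0 0 8 0 200;0 0 5 0 200;0 0 3 0 200;0 0 2 0 200;0 0 2 0 200;0 0 1.5 0 200;0 0 1 0 200;0 0 0.7 0 200;0 0 0 0 200;0 0 0 0 200;0 0 0 0 200")

```text
time_s: 17.03
tool_pos: [0.4371, -0.3445, 0.0273]
tool_rot: [180.0, -0.0, 11.8]
force: [0.0, 0.9, -1.6]
grip_width: 0.0426
grasp_force: 10.0
```

arm_command(series="0 -1 1 0 200;0 0 0.8 0 200;0 0 0.6 0 200;0 0 0 0 200;0 0 0 0 200;0 0 0 0 200")

```text
time_s: 17.53
tool_pos: [0.4368, -0.3435, 0.0247]
tool_rot: [180.0, 0.0, 11.8]
force: [-0.2, 0.2, -1.3]
grip_width: 0.0424
grasp_force: 10.0
```

arm_command(series="0 0 0.6 0 200;0 0 0 0 200;0 0 0 0 200;0 0 0 0 200")

```text
time_s: 17.87
tool_pos: [0.4371, -0.3435, 0.0244]
tool_rot: [180.0, -0.0, 11.8]
force: [-1.0, 1.0, 2.4]
grip_width: 0.0429
grasp_force: 10.0
```

arm_command(series="0 0 0 0 130;0 0 0 0 120;0 0 0 0 110;0 0 0 0 95;0 0 0 0 80;0 0 0 0 65;0 0 0 0 65;0 0 -4 0 65;0 0 -12 0 65;0 0 -25 0 65;0 0 -30 0 65;0 0 -30 0 65;0 0 -10 0 65;0 0 0 0 40;0 0 0 0 0")

```text
time_s: 19.12
tool_pos: [0.437, -0.3437, 0.1358]
tool_rot: [179.9, -0.0, 11.8]
force: [0.1, 0.7, -0.9]
grip_width: 0.0716
grasp_force: 0.0
```

```bash
python3 - <<'E'
from h import *
go(477,222,133,1.6)
E
```

```text
t 19.12 tcp [ 437.  -343.7  135.8] rot [179.9  -0.   11.8] w 71.6 gf 0.0 F [ 0.1  0.7 -0.9] -> shift [ 154.7 -545.6    2.1] turn 0.178
```

arm_command(series="3 -10 0 0 0;6 -20 0 0 0;8.5 -30 0 0 0;8.5 -30 0 0 0;8.5 -30 0 0 0;8.5 -30 0 0 0;8.5 -30 0 0 0;8.5 -30 0 0 0;8.5 -30 0 0 0;8.5 -30 0 0 0;8.5 -30 0 0 0;8.5 -30 0 0 0;8.5 -30 0 0 0;8.5 -30 0 0 0;8.5 -30 0 0 0;8.5 -30 0 0 0;8.5 -30 0 0 0;8.5 -30 0 0 0;6 -20 0 0 0;4 -15 0 0 0")

```text
time_s: 20.78
tool_pos: [0.4748, 0.2248, 0.1335]
tool_rot: [-179.9, 0.2, 12.0]
force: [-0.4, 0.7, -0.5]
grip_width: 0.0869
grasp_force: 0.0
```

arm_command(series="0 0 0 0.09 0;0 0 0 0.088 0;0 0 0 0 0;0 0 0 0 0")

```text
time_s: 21.12
tool_pos: [0.4757, 0.2217, 0.1337]
tool_rot: [180.0, 0.2, 1.8]
force: [-0.5, 0.3, -0.0]
grip_width: 0.087
grasp_force: 0.0
```

```bash
python3 - <<'E'
from h import *
C,im,o=look("pics/w5.png");go(477,222,24,1.6,o)
cv2.imwrite("pics/side3.png",cams.read_camera("side"))
a=cv2.imread("pics/side3.png")[240:380,190:360];b=im[100:280,130:360]
a=cv2.resize(a,(400,330));b=cv2.resize(b,(400,330));cv2.imwrite("pics/m3.png",np.hstack([a,b]))
print(px(C,[[.477,.222,.041],[.474,.331,.036]]).round())
E
```

```text
t 21.12 tcp [475.7 221.7 133.7] rot [180.    0.2   1.8] w 87.0 gf 0.0 F [-0.5  0.3 -0. ] -> shift [  1.6  -0.4 109.7] turn 0.003
[[257. 193.]
 [146. 191.]]
```

View pics/m3.png

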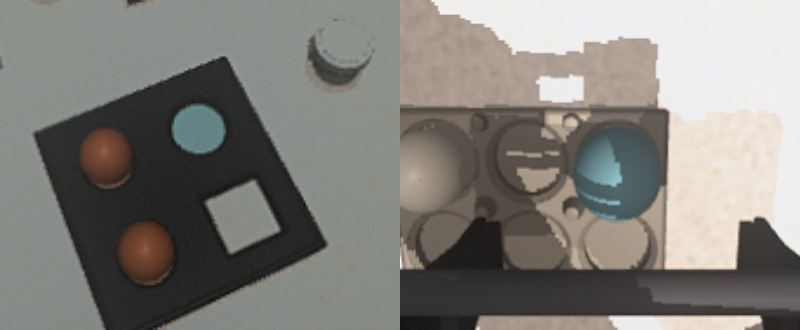

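Both brown eggs stand upright in their pockets. The duck egg is at about (255,195), within 2 px. Grasping it.

arm_command(series="0 -2 10 0 0;0 0 20 0 0;0 0 22 0 0;0 0 20 0 0;0 0 15 0 0;0 0 10 0 0;0 0 7 0 0;0 0 4 0 0;0 0 0 0 20;0 0 0 0 50;0 0 0 0 80;0 0 0 0 100;0 0 0 0 115;0 0 0 0 130;0 0 0 0 150;0 0 0 0 200;0 0 0 0 200;0 0 0 0 200")

```text
time_s: 22.72
tool_pos: [0.4774, 0.2236, 0.0273]
tool_rot: [180.0, -0.0, 1.6]
force: [0.5, -0.9, 1.8]
grip_width: 0.0476
grasp_force: 10.0
```

arm_command(series="0 0 -3 0 200;0 0 -5 0 200;0 0 -12 0 200;0 0 -20 0 200;0 0 -25 0 200;0 0 -25 0 200;0 0 -12 0 200;0 0 0 0 200;0 0 0 0 200")

```text
time_s: 23.47
tool_pos: [0.4774, 0.2236, 0.1294]
tool_rot: [180.0, -0.1, 1.6]
force: [0.2, -0.2, -1.1]
grip_width: 0.0478
grasp_force: 10.0
```

```bash
python3 - <<'E'
from h import *
go(501.7,-244,125,11.8)
E
```

```text
t 23.47 tcp [477.4 223.6 129.4] rot [ 1.8e+02 -1.0e-01  1.6e+00] w 47.8 gf 10.0 F [ 0.2 -0.2 -1.1] -> shift [ 11.4 468.1   4.7] turn -0.178
```

arm_command(series="0 6 0 0 200;0.6 14 0 0 200;0.6 22 0 0 200;0.6 28 0 0 200;0.6 28 0 0 200;0.6 28 0 0 200;0.6 28 0 0 200;0.6 28 0 0 200;0.6 28 0 0 200;0.6 28 0 0 200;0.6 28 0 0 200;0.6 28 0 0 200;0.6 28 0 0 200;0.6 28 0 0 200;0.6 28 0 0 200;0.6 28 0 0 200;0.6 24 0 0 200;0.6 18 0 0 200;0.6 12 0 0 200;0.6 8 0 0 200")

```text
time_s: 25.13
tool_pos: [0.5008, -0.2449, 0.128]
tool_rot: [-179.9, 0.1, 1.5]
force: [0.6, -0.3, -0.8]
grip_width: 0.0479
grasp_force: 10.0
```

arm_command(series="0 0 0 -0.09 200;0 0 0 -0.088 200;0 0 0 0 200;0 0 0 0 200")

```text
time_s: 25.47
tool_pos: [0.5017, -0.2426, 0.1289]
tool_rot: [-180.0, 0.0, 11.8]
force: [0.1, -0.9, -0.6]
grip_width: 0.048
grasp_force: 10.0
```

```bash
python3 - <<'E'
from h import *
go(501.7,-244,29,11.8)
E
```

```text
t 25.47 tcp [ 501.7 -242.6  128.9] rot [-180.     0.    11.8] w 48.0 gf 10.0 F [ 0.1 -0.9 -0.6] -> shift [-0.2  1.5 99.9] turn -0.001
```

arm_command(series="0 0 8 0 200;0 0 16 0 200;0 0 20 0 200;0 0 18 0 200;0 0 13 0 200;0 0 9 0 200;0 0 6 0 200;0 0 4 0 200;0 0 2 0 200;0 0 1 0 200;0 0 0.7 0 200;0 0 0 0 200;0 0 0 0 200;0 0 0 0 200")

```text
time_s: 26.63
tool_pos: [0.5018, -0.244, 0.0318]
tool_rot: [180.0, -0.0, 11.8]
force: [-0.5, -0.5, -0.8]
grip_width: 0.0479
grasp_force: 10.0
```

arm_command(series="0 0 1.5 0 200;0 0 1.2 0 200;0 0 0.8 0 200;0 0 0.4 0 200;0 0 0 0 200;0 0 0 0 200;0 0 0 0 200")

```text
time_s: 27.22
tool_pos: [0.5016, -0.2438, 0.0275]
tool_rot: [180.0, 0.0, 11.8]
force: [0.1, 0.1, -0.7]
grip_width: 0.0481
grasp_force: 10.0
```

arm_command(series="0 0 0.6 0 200;0 0 0 0 200;0 0 0 0 200;0 0 0 0 200")

```text
time_s: 27.55
tool_pos: [0.5018, -0.2439, 0.0273]
tool_rot: [180.0, -0.0, 11.8]
force: [-0.7, 0.4, 2.5]
grip_width: 0.0477
grasp_force: 10.0
```

arm_command(series="0 0 0 0 112;0 0 0 0 105;0 0 0 0 95;0 0 0 0 80;0 0 0 0 65;0 0 0 0 60;0 0 0 0 60;0 0 -4 0 60;0 0 -12 0 60;0 0 -25 0 60;0 0 -30 0 60;0 0 -30 0 60;0 0 -20 0 60;0 0 0 0 40;0 0 0 0 0")

```text
time_s: 28.8
tool_pos: [0.5026, -0.2443, 0.1503]
tool_rot: [179.8, -0.1, 11.8]
force: [-0.4, 0.1, -0.7]
grip_width: 0.0733
grasp_force: 0.0
```

```bash
python3 - <<'E'
from h import *
C,im,o=look("pics/w6.png")
go(644.5,-208,140,11.8,o);print(px(C,[[.6445,-.208,.048]]))
E
```

```text
t 28.8 tcp [ 502.6 -244.3  150.3] rot [ 1.798e+02 -1.000e-01  1.180e+01] w 73.3 gf 0.0 F [-0.4  0.1 -0.7] -> shift [146.3  -6.6  10.6] turn -0.0
[[249.93241118  28.80787613]]
```

View pics/w6.png

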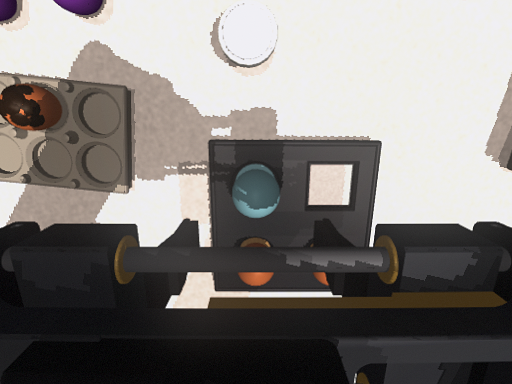

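The duck egg stands in its pocket at (256,190). The salt lid centre is at (248,33), about 3 mm nearer than estimated. Moving over it.

arm_command(series="8 -1 0 0 0;18 -1 0 0 0;24 -2 0 0 0;26 -2 2 0 0;26 -1 4 0 0;20 -1 4 0 0;13 0 0 0 0;8 0 0 0 0;0 0 0 0 0;0 0 0 0 0")

```text
time_s: 29.68
tool_pos: [0.6394, -0.2064, 0.1369]
tool_rot: [-179.9, 0.1, 11.8]
force: [0.3, -0.3, 0.4]
grip_width: 0.0871
grasp_force: 0.0
```

```bash
python3 - <<'E'
from h import *
C,im,o=look("pics/w7.png")
go(641.5,-206.5,23,11.8,o);print(px(C,[[.6415,-.2065,.048]]))
crop("pics/w7.png","pics/w7c.png",180,130,160,120,4)
E
```

```text
t 29.68 tcp [ 639.4 -206.4  136.9] rot [-1.799e+02  1.000e-01  1.180e+01] w 87.1 gf 0.0 F [ 0.3 -0.3  0.4] -> shift [  2.2   0.7 113.9] turn 0.0
[[258.34086486 193.4430266 ]]
```

View pics/w7c.png

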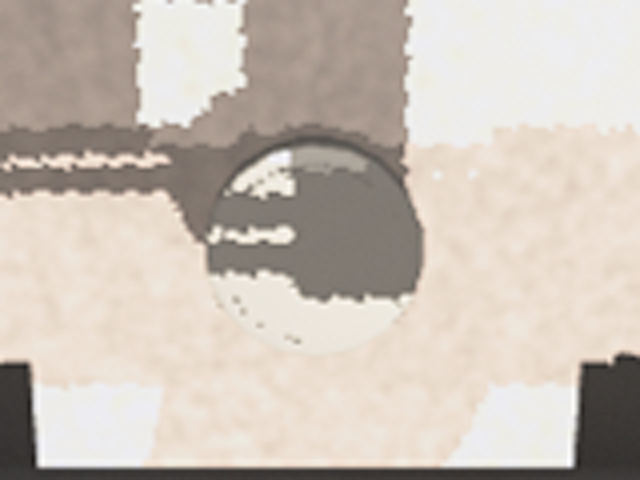

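The lid centre is at (259,192), as predicted. Descending and gripping the lid.

arm_command(series="1 0 10 0 0;1 0.5 20 0 0;0 0 24 0 0;0 0 22 0 0;0 0 16 0 0;0 0 11 0 0;0 0 7 0 0;0 0 4 0 0;0 0 0 0 20;0 0 0 0 50;0 0 0 0 70;0 0 0 0 85;0 0 0 0 100;0 0 0 0 120;0 0 0 0 150;0 0 0 0 200;0 0 0 0 200;0 0 0 0 200")

```text
time_s: 31.23
tool_pos: [0.6422, -0.207, 0.0244]
tool_rot: [180.0, -0.0, 11.8]
force: [0.4, -0.2, 3.5]
grip_width: 0.0526
grasp_force: 10.0
```

arm_command(series="0 0 -3 0 200;0 0 -5 0 200;0 0 -12 0 200;0 0 -20 0 200;0 0 -25 0 200;0 0 -25 0 200;0 0 -25 0 200;0 0 -12 0 200;0 0 0 0 200;0 0 0 0 200")

```text
time_s: 32.07
tool_pos: [0.6421, -0.2069, 0.1513]
tool_rot: [180.0, -0.0, 11.8]
force: [-0.6, -0.1, -0.2]
grip_width: 0.0525
grasp_force: 10.0
```

```bash
python3 - <<'E'
from h import *
go(518.8,-326.5,150,11.8)
E
```

```text
t 32.07 tcp [ 642.1 -206.9  151.3] rot [180.   -0.   11.8] w 52.5 gf 10.0 F [-0.6 -0.1 -0.2] -> shift [-145.1   91.9    1.3] turn -0.0
```

arm_command(series="-6 4 0 0 200;-14 9 0 0 200;-20 13 0 0 200;-22 14 0 0 200;-22 14 0 0 200;-22 14 0 0 200;-18 11 0 0 200;-12 8 0 0 200;-6 4 0 0 200;-3 1 0 0 200;0 0 0 0 200;0 0 0 0 200;0 0 0 0 200")

```text
time_s: 33.15
tool_pos: [0.5198, -0.325, 0.1507]
tool_rot: [-180.0, -0.0, 11.9]
force: [-0.0, 0.0, -0.7]
grip_width: 0.0526
grasp_force: 10.0
```

```bash
python3 - <<'E'
from h import *
C,im,o=look("pics/w8.png")
go(518.8,-326.5,40,11.8,o)
t=o["tool_pos"];print(px(C,[t+[0,0,.019]]).round())
crop("pics/w8.png","pics/w8c.png",150,120,220,170,3)
E
```

```text
t 33.15 tcp [ 519.8 -325.   150.7] rot [-180.    -0.    11.9] w 52.6 gf 10.0 F [-0.   0.  -0.7] -> shift [ -1.3   1.3 110.7] turn 0.002
[[259. 248.]]
```

View pics/w8c.png

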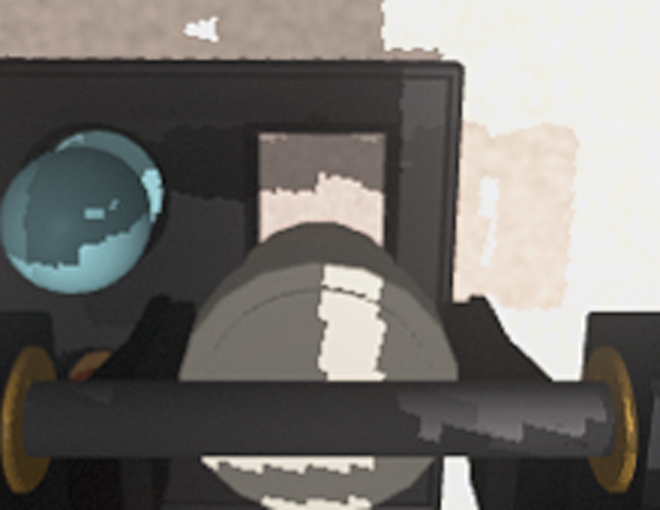

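The pot is held centred and upright at (257,249), lined up with the well. Lowering.

arm_command(series="-1 0.5 8 0 200;0 0 18 0 200;0 0 22 0 200;0 0 20 0 200;0 0 16 0 200;0 0 11 0 200;0 0 7 0 200;0 0 4 0 200;0 0 2 0 200;0 0 1 0 200;0 0 0 0 200;0 0 0 0 200;0 0 0 0 200")

```text
time_s: 34.28
tool_pos: [0.5184, -0.3276, 0.0427]
tool_rot: [179.9, -0.0, 11.8]
force: [0.9, -0.6, -1.7]
grip_width: 0.0528
grasp_force: 10.0
```

arm_command(series="0 -1 1.5 0 200;0 0 1.5 0 200;0 0 1 0 200;0 0 0.6 0 200;0 0 0 0 200;0 0 0 0 200;0 0 0 0 200")

```text
time_s: 34.87
tool_pos: [0.5177, -0.3262, 0.0374]
tool_rot: [-180.0, 0.0, 11.8]
force: [-0.9, 0.2, 2.0]
grip_width: 0.0525
grasp_force: 10.0
```

arm_command(series="0 0 0.7 0 200;0 0 0 0 200;0 0 0 0 200;0 0 0 0 200")

```text
time_s: 35.2
tool_pos: [0.5178, -0.3262, 0.0374]
tool_rot: [180.0, 0.0, 11.8]
force: [-3.3, 2.0, 5.8]
grip_width: 0.0525
grasp_force: 10.0
```

Seated at TCP height 37.4 mm, exactly as expected for the 13 mm well floor. Releasing, rising and swinging clear.

arm_command(series="0 0 -0.5 0 98;0 0 0 0 92;0 0 0 0 85;0 0 0 0 75;0 0 0 0 62;0 0 0 0 60;0 0 0 0 60;0 0 -4 0 60;0 0 -12 0 60;0 0 -25 0 60;0 0 -30 0 60;0 0 -30 0 60;0 0 -30 0 60;0 0 -10 0 60;0 0 0 0 60")

```text
time_s: 36.45
tool_pos: [0.52, -0.3271, 0.1828]
tool_rot: [179.7, -0.3, 11.8]
force: [0.5, 1.1, 0.5]
grip_width: 0.0666
grasp_force: 0.0
```

arm_command(series="0 -10 0 0 60;0 -20 0 0 60;0 -30 0 0 60;0 -30 0 0 60;0 -30 0 0 60;0 -30 0 0 60;0 -30 0 0 60;0 -30 0 0 60;0 -30 0 0 60;0 -30 0 0 60;0 -20 0 0 60;0 -10 0 0 60;0 0 0 0 60;0 0 0 0 60;0 0 0 0 60")

```text
time_s: 37.7
tool_pos: [0.4562, -0.0342, 0.1775]
tool_rot: [-180.0, 0.0, 11.7]
force: [0.0, 0.3, -0.3]
grip_width: 0.0664
grasp_force: 0.0
```

```bash
python3 - <<'E'
from h import *
cv2.imwrite("pics/side4.png",cams.read_camera("side"));cv2.imwrite("pics/scene4.png",cams.read_camera("scene"))
a=cv2.imread("pics/side4.png")[70:380,150:370];b=cv2.imread("pics/scene4.png")[140:270,80:420]
a=cv2.resize(a,(400,564));b=cv2.resize(b,(400,153));b=np.vstack([b,cv2.resize(cv2.imread("pics/scene4.png")[160:250,80:190],(400,327)),np.zeros((84,400,3),np.uint8)])
cv2.imwrite("pics/m4.png",np.hstack([a,b]))
E
```

```text
(no output)
```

View pics/m4.png

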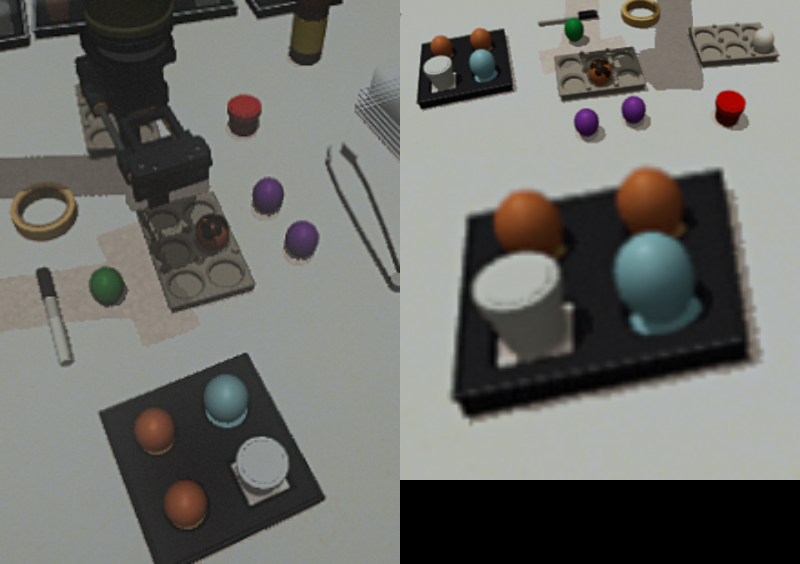

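All three eggs and the salt pot stand upright in their places. The white egg, soiled egg and chilli pot have not moved, and the arm is clear, so I'm handing in.

```bash
python3 -c "
from cell import env
print(env.sign_off())"
```

```text
the job is handed in; nothing more can be done
None
```

The breakfast pack is made up and handed in at about 38 s: both clean brown eggs, the duck egg and the salt pot stand upright in their places, and the white egg, soiled egg and chilli pot were left where they stood.

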